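# Roll a kiln prop into the V-block and push it up to the stop

## Robot

A 6-joint arm with a two-finger parallel gripper is mounted at the origin on the work surface. World frame = base frame: x ahead of the robot, y to its left, z up, the work surface at z = 0. Lengths are in m, angles in rad, forces in N, time in s.
With the tool pointing down it reaches from about 0.3 to 0.875 m from the base axis. Payload 4.2 kg.
Tool frame: the origin (TCP) lies at the very end of the fingers, on their centre line; the grasp point (between the pads) lies 19 mm behind it; x points along the fingers, z is the direction in which the jaws open and shut, and the axes are right-handed (so a half turn about x gives the same grasp; the last joint's range is limited). The gripper opens to 85 mm and grips with 20 to 120 N. Pads are 22 mm wide; open, the fingers measure 114 mm over their backs; the gripper's body (76 mm by 85 mm) begins 54 mm behind the grasp point. The pads swing forward as they close: fully open they stand 13 mm farther back than shut.
Start: joints at [1.307, 0.32, 1.565, -0, 1.257, -0.02], TCP at [0.139, 0.558, 0.231] pointing down, gripper open.
Joint ranges: [-3.11, 3.11], [-0.84, 2.01], [0.21, 2.61], [-1.34, 4.49], [0.05, 2.63], [-2.56, 2.56]. Speed limits (rad/s): [2.57, 2.57, 3.14, 3.14, 3.14, 3.14].

## Interface

Orientations are given as a 3x3 rotation matrix whose columns are the frame's x, y, z axes.
In Python, from plant import sense, grab_frame, hand_in, look_for, silhouettes gives the robot as it stands.
- The arm moves only by the tool servo_tool, never from a script. Its argument "steps" is a list of rows, each an object of numbers: "tx", "ty", "tz": the shift along the world's x, y, z in mm; "rx", "ry", "rz": the turn, a rotation vector about the world's x, y, z in degrees. A call has 1 to 5 rows; each row shifts and turns the pose as measured when the row begins; what a row does not reach is not made up. A row lasts 1/12 s, in which the tool goes at most 41.7 mm and 7.16 degrees, less where a joint would pass 70% of its speed; a pose out of reach is approached as far as the arm can. A call with a gripper value outside its range is refused whole. "grip" is the opening, from -1 (shut) to 1 (fully open), set as the call begins (left out, the last holds). The fingers move at their own pace and stop on an object; "squeeze" is the grip in N (left out, the last holds). Time passes only in rows, so rows that do not move let the fingers close. It gives the time, the measured TCP pose, the force and the opening at its end, in the units of the state.
- sense(): the state, without advancing time (a new reading comes with each control period).
- grab_frame(name): name is "scene" or "top" or "wrist"; returns a dict with "img" (480x640x3 uint8, blue, green, red), "fx", "fy", "cx", "cy" (pixels), "rvec" (rotation vector, rad) and "tvec" (3), from world to camera coordinates, as OpenCV has them; the wrist camera has in their place "T_tool_cam" (4x4, takes a point from camera to tool coordinates, whose origin is the TCP and whose axes are the tool frame's). Camera axes: x right, y down, z forward; pixel columns grow to the right and rows downward; lengths in m; the calibration is good to about 2 mm. A picture is of the moment at which its call begins: read the wrist's pose just before it. There is no depth.
- hand_in(): hands the job in, once; it reports no verdict.
Trained networks look in a picture, given as the dict that the camera call returned (one of the last four; its "shot" number tells which), for a name from the list of things; names that differ only in an ending like _2 or _b are one class to them, and where a whole thing is asked for, a point or a joint stands for the part that bears it (a point fixed in the world has none). Each returns a list of dicts, best first, with "confidence" (0 to 1); they miss things now and then, are a little off and sometimes report something else, mostly with a low value. They report only what shows in the picture. A call takes as long as a camera call. They do not tell look-alikes from the thing itself.
- look_for(picture, label): "position" ([x, y, z] in m, in world coordinates, good to about 4 mm: the middle of the surface that is visible of it).
- silhouettes(picture, label): "mask" (480x640 bool, what is visible of it).
The state is a dict: "time_s": time; "q": joint angles; "joint_vel": joint speeds; "joint_torque": joint torques, N m; "eef_pos": TCP position; "eef_rot": TCP orientation; "contact_force": force on the tool from outside, world axes, zero at the start; "moment": the same for the moment, N m; "finger_gap": finger opening in m.
Only numpy, scipy, OpenCV 4.12 (cv2) and the standard library are available. Lean on these libraries where they do the work, as an engineer would, in place of code of your own. Each camera call takes 0.05 s, during which the arm holds its last target. There are 200 camera calls.

## Task

Put the long steel kiln prop that lies on the plaster board into the V-block without picking it up: push it by its side with your fingertips so that it rolls along the board and drops into the V. Then push on its end so that it slides along the V until its other end is against the tall stop plate, let it lie there at rest, and take your hand away. Never lift or upend the prop, keep it on the board, and leave the pot, short posts, graphite paddle, glass fragment and ceramic ring where they are.

Things in the scene. Friction and masses are not known exactly. Their poses are not given: they have to be found in the camera images.
- prop_center (a point): centre (on the axis, half-way along) of the steel kiln prop: smooth round tube with dark open ends, 38 mm diameter, 160 mm long, about 0.4 kg, lying on the plaster board within 0.2 rad of parallel to the V. Its x axis runs along the tube; y and z turn as it rolls. Centre 39 mm above the work surface on the board, 31 mm when seated in the V. It may roll on a little when let go
- prop: the same prop: origin on its skin, 19 mm off the axis, half-way along; x along the tube; z, out of the tube's underside towards its axis, points up at the start
- board: fixed work board, 240 mm wide (y), origin on the work surface; x points from the robot's side to the V-block. White plaster runner, top 20 mm high, from x = -145 mm, where a strip 25 mm high edges it, to 30 mm; then the dark steel V-block, its near shoulder flush with the runner up to the V's lip at x = 53 mm, its top beyond the V 45 mm high and ending at x = 138 mm
- v_mid (a point): middle of the V's length, at the height (31 mm) of the seated prop's axis, over the V's bottom (6 mm high, at board x = 70 mm); x across the V away from the robot, y along the V, z up. The V is 240 mm long; both faces slope 40 degrees, the near one up to the flush lip (20 mm high), the far one up to 45 mm high, 46 mm beyond the bottom
- stop_mid (a point): centre of the tall stop plate's thickness, in line with the axis of the seated prop (31 mm above the work surface). The aluminium plate, 12 mm thick along the V, 60 mm wide and 65 mm high, stands fixed across one end of the V (either end); with the prop against it, the prop's centre is 86 mm from this point
- foot: low fixed aluminium strip, 12 mm thick, 60 mm wide, only 10 mm high, on the floor across the other, open end of the V; the prop and fingers pass above it; origin at the centre of its underside
- pot: blue stoneware pot, 90 mm across, 75 mm high, with two black handles (about 150 mm over them), loose beside the board at its +y side; origin under its centre
- post_a: short steel post, 34 mm diameter, 65 mm high, standing loose beside the board at its -y side; origin under its centre
- post_b: shorter steel post, 34 mm diameter, 50 mm high, standing loose beside the board at its +y side; origin under its centre
- paddle: graphite paddle lying loose beside the board at its -y side: blade 100 x 60 x 10 mm and a handle of 20 mm diameter, 270 mm long over all; origin under the blade's end towards the handle, x towards the blade
- shard: curved milky glass bottle fragment, about 55 x 60 x 14 mm, lying loose beyond the V-block; origin under its centre
- ring: flat terracotta ring, 60 mm across, 14 mm high, lying loose beyond the V-block; origin under its centre
Not all that is in view belongs to the job. There is more than one size of the prop; the job needs the smallest.

How it is judged:
By the outcome, as a careful person would: the job done as asked, in the order asked, and still so for the second after the job is handed in, with the robot touching nothing.
It also fails if it takes over 51 s, if anything falls off the work surface, if the arm or the gripper's body presses on something with over 40 N, if the wrist force passes 120 N, or if a joint passes its speed limit or range.

## Working session

There is one attempt and no reset: what is moved stays moved. The work goes in short steps, Python scripts to look and compute and a tool call to move; the robot and the scene stay as the last step left them, time stands still between calls to the robot, and variables do not carry over. Pictures are saved under pics/ and viewed, about 8 in all and at most 12, crops included, and the job is handed in when it is done.

Besides the shell and the picture viewer there is one more tool, called after "Emit:" as name(argument=value, ...) on one line, values as JSON. servo_tool: Moves the arm, as the interface text tells. Its arguments: {"type":"object","properties":{"steps":{"type":"array"},"grip":{"type":"number"},"squeeze":{"type":"number"}},"required":["steps"]}

```bash
mkdir -p pics; ls; cat > h.py <<'E'
import numpy as np, cv2
from plant import *
def px(f,P):
    K=np.array([[f['fx'],0,f['cx']],[0,f['fy'],f['cy']],[0,0,1.]])
    return cv2.projectPoints(np.array(P,float).reshape(-1,3),np.array(f['rvec'],float),np.array(f['tvec'],float),K,None)[0].reshape(-1,2)
def ray(f,uv,z):
    R=cv2.Rodrigues(np.array(f['rvec'],float))[0];t=np.array(f['tvec'],float).ravel()
    c=-R.T@t; uv=np.array(uv,float).reshape(-1,2)
    d=np.c_[(uv[:,0]-f['cx'])/f['fx'],(uv[:,1]-f['cy'])/f['fy'],np.ones(len(uv))]@R
    return c+d*((z-c[2])/d[:,2])[:,None]
E
python3 - <<'E'
from h import *
np.set_printoptions(precision=4,suppress=True)
for n in ['top','scene']:
    f=grab_frame(n); cv2.imwrite(f'pics/{n}0.png',f['img'])
    R=cv2.Rodrigues(np.array(f['rvec'],float))[0]; print(n,'cam',-R.T@np.array(f['tvec']).ravel())
    for l in ['prop','board','stop_mid','foot','pot','post_a','paddle','shard','ring']:
        for r in look_for(f,l)[:4]: print(l,np.round(r['position'],3),round(r['confidence'],2),px(f,r['position']).round()[0])
print(sense())
E
```

```text
pics
top cam [0.3297 0.005  1.4544]
prop [0.48  0.069 0.063] 0.98 [294. 246.]
prop [0.69  0.307 0.044] 0.97 [196. 156.]
prop [0.228 0.315 0.045] 0.61 [182. 355.]
board [0.56  0.046 0.02 ] 0.7 [306. 215.]
stop_mid [ 0.61  -0.081  0.064] 0.57 [361. 192.]
foot [0.63  0.171 0.011] 0.68 [254. 185.]
pot [0.46  0.291 0.029] 0.56 [199. 254.]
post_a [0.528 0.205 0.052] 0.78 [236. 225.]
post_a [ 0.61  -0.08   0.063] 0.69 [360. 192.]
post_a [ 0.451 -0.109  0.065] 0.49 [372. 261.]
post_a [0.457 0.289 0.028] 0.43 [200. 255.]
paddle [ 0.53  -0.186  0.01 ] 0.57 [403. 230.]
paddle [ 0.609 -0.08   0.066] 0.47 [361. 192.]
shard [0.751 0.076 0.015] 0.64 [296. 137.]
shard [0.559 0.045 0.021] 0.6 [306. 215.]
ring [0.735 0.001 0.009] 0.8 [327. 144.]
ring [0.63 0.17 0.01] 0.24 [255. 185.]
scene cam [0.9031 0.3766 0.8057]
prop [0.245 0.32  0.046] 0.86 [521. 249.]
prop [0.491 0.076 0.054] 0.85 [343. 256.]
prop [0.697 0.314 0.046] 0.83 [376. 429.]
board [0.576 0.06  0.021] 0.82 [306. 289.]
stop_mid [ 0.618 -0.073  0.051] 0.86 [239. 255.]
stop_mid [0.575 0.061 0.02 ] 0.6 [307. 289.]
foot [0.633 0.17  0.012] 0.
[... 206 characters left out ...]
0.083 0.012] 0.81 [248. 365.]
shard [ 0.465 -0.101  0.05 ] 0.44 [285. 202.]
shard [0.445 0.284 0.048] 0.21 [449. 307.]
ring [0.745 0.007 0.012] 0.94 [221. 336.]
{'time_s': 1.0, 'q': array([ 1.307 ,  0.3196,  1.5645, -0.    ,  1.2574, -0.02  ]), 'joint_vel': array([ 0.0017,  0.0019, -0.0006, -0.0015,  0.0021,  0.0017]), 'joint_torque': array([ -0.0013, -41.5409, -23.4427,  -0.0003,   0.0006,   0.    ]), 'eef_pos': array([0.1388, 0.558 , 0.2313]), 'eef_rot': array([[ 0.0001, -0.9704,  0.2414],
       [ 0.0001,  0.2414,  0.9704],
       [-1.    , -0.    ,  0.0001]]), 'contact_force': array([-0.0897, -0.372 , -0.2569]), 'moment': array([0.0091, 0.0378, 0.0316]), 'finger_gap': 0.0853806134929775}
```

View pics/top0.png

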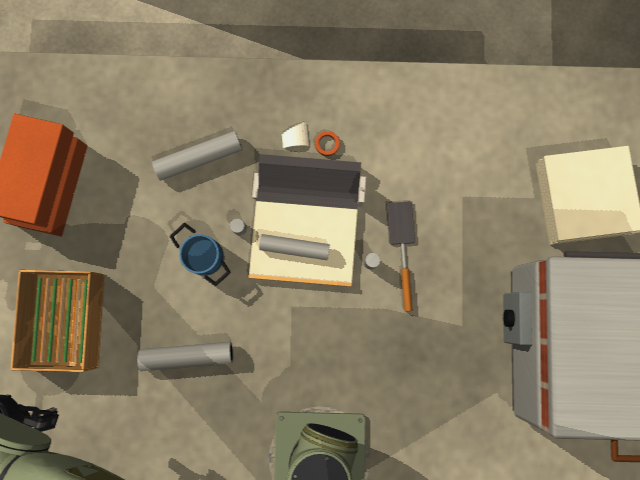

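View pics/scene0.png

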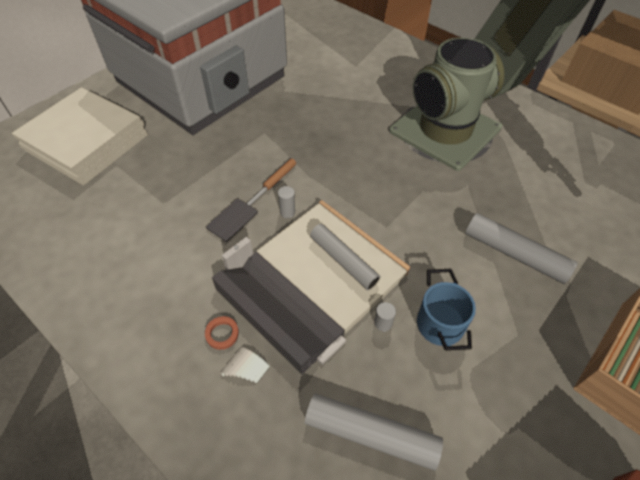

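Candidates for the prop, in top-view pixels: the tube on the board (294,246), and two longer, fatter tubes at (196,156) and (182,355). The description fits the one on the board, so I'll check it in a close crop.

```bash
python3 - <<'E'
from h import *
np.set_printoptions(precision=4,suppress=True)
f=grab_frame('top'); g=grab_frame('scene')
a=cv2.resize(f['img'][130:310,220:420],(800,720))[:600]
cv2.imwrite('pics/crop1.png',cv2.resize(f['img'][140:290,230:390],(800,750))[:, :][:, :] if 0 else cv2.resize(f['img'][145:290,230:385],(640,600),interpolation=cv2.INTER_CUBIC))
cv2.imwrite('pics/crop2.png',cv2.resize(g['img'][190:380,200:430],(726,600),interpolation=cv2.INTER_CUBIC))
for F in (f,g):
  for l in ['board','prop','stop_mid','foot']:
    for r in silhouettes(F,l)[:2]:
        m=r['mask']; c,wh,ang=cv2.minAreaRect(np.argwhere(m)[:,::-1].astype(np.float32))
        print(l,round(r['confidence'],2),m.sum(),cv2.boxPoints((c,wh,ang)).round(1).tolist())
E
```

```text
board 0.61 11453 [[247.8000030517578, 277.70001220703125], [258.6000061035156, 153.10000610351562], [361.29998779296875, 162.10000610351562], [350.5, 286.6000061035156]]
prop 0.83 1909 [[149.89999389648438, 160.5], [234.6999969482422, 129.3000030517578], [242.5, 150.5], [157.6999969482422, 181.6999969482422]]
prop 0.75 1950 [[136.60000610351562, 349.0], [230.3000030517578, 341.0], [232.1999969482422, 362.70001220703125], [138.39999389648438, 370.6000061035156]]
stop_mid 0.73 163 [[356.79998779296875, 204.89999389648438], [358.79998779296875, 176.8000030517578], [364.70001220703125, 177.1999969482422], [362.70001220703125, 205.3000030517578]]
stop_mid 0.58 1176 [[256.6000061035156, 250.10000610351562], [259.0, 232.89999389648438], [330.0, 243.0], [327.5, 260.20001220703125]]
foot 0.53 120 [[251.0, 176.0], [257.0, 176.0], [257.0, 198.0], [251.0, 198.0]]
board 0.72 15629 [[207.5, 281.5], [314.5, 174.5], [410.0, 270.0], [303.0, 377.0]]
board 0.61 3337 [[412.29998779296875, 346.8999938964844], [419.8999938964844, 266.1000061035156], [478.1000061035156, 271.5], [470.5, 352.3999938964844]]
prop 0.92 2840 [[463.6000061035156, 233.8000030517578], [475.20001220703125, 210.6999969482422], [576.9000244140625, 262.29998779296875], [565.2000122070312, 285.3999938964844]]
prop 0.71 1650 [[306.3999938964844, 235.8000030517578], [320.70001220703125, 220.5], [382.20001220703125, 277.29998779296875], [367.8999938964844, 292.70001220703125]]
stop_mid 0.66 625 [[216.89999389648438, 257.20001220703125], [247.0, 236.60000610351562], [259.20001220703125, 254.5], [229.1999969482422, 275.1000061035156]]
foot 0.56 268 [[315.5, 359.5], [339.5, 335.5], [345.5, 341.5], [321.5, 365.5]]
foot 0.49 579 [[199.0, 327.0], [229.8000030517578, 311.6000061035156], [243.39999389648438, 338.79998779296875], [212.60000610351562, 354.20001220703125]]
```

View pics/crop1.png

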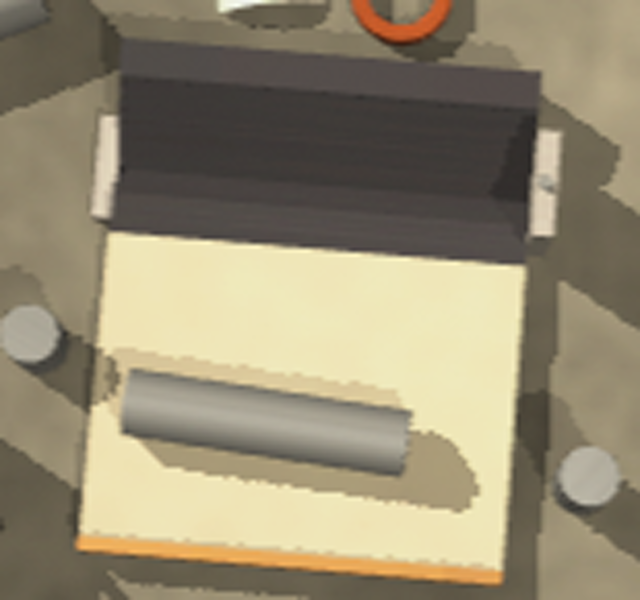

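View pics/crop2.png

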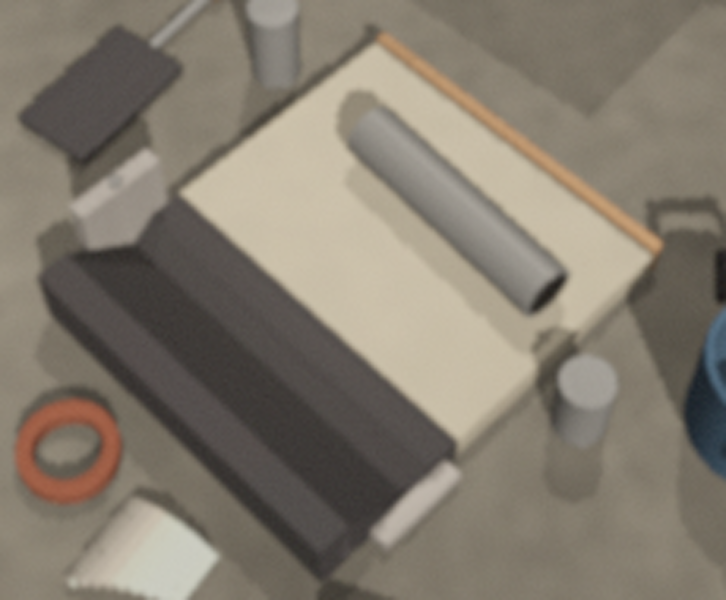

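The job's prop is the tube on the board: it is the smallest, with its dark open end at (545,290) in crop 2. The tall stop plate is at the -y end, at (545,183) in crop 1 and (120,205) in crop 2. The foot is at +y, at (105,165) in crop 1. Next I fit the poses.

```bash
cat >> h.py <<'E'
from scipy.optimize import least_squares
def bpt(p,P):
    P=np.array(P,float).reshape(-1,3); c,s=np.cos(p[2]),np.sin(p[2])
    return np.c_[p[0]+c*P[:,0]-s*P[:,1],p[1]+s*P[:,0]+c*P[:,1],P[:,2]]
E
python3 - <<'E'
from h import *
np.set_printoptions(precision=4,suppress=True)
f=grab_frame('top'); g=grab_frame('scene')
c1=lambda L:np.array(L,float)*[155/640,145/600]+[230,145]
c2=lambda L:np.array(L,float)*[230/726,190/600]+[200,190]
P1=[[.03,.12,.02],[.03,-.12,.02],[.138,.12,.045],[.138,-.12,.045]]
u1=c1([[107,232],[526,265],[123,40],[541,72]])
P2=[[.03,.12,.02],[.138,-.12,.045],[.138,.12,.045],[.053,.12,.02]]; P2=P2[1:]+[[.03,-.12,.02]]
u2=c2([[42,275],[322,575],[455,442],[182,192]])
for nm,w in(('both',(1,1)),('top',(1,0)),('scene',(0,1))):
    r=least_squares(lambda p:np.r_[w[0]*(px(f,bpt(p,P1))-u1).ravel(),w[1]*(px(g,bpt(p,P2))-u2).ravel()],[.55,.05,.0])
    print(nm,r.x,np.abs(r.fun).max())
    if nm=='both': b=r.x
print('strip pred vs 77,550/500,583 px',px(f,bpt(b,[[-.145,.12,.025],[-.145,-.12,.025]])),c1([[80,537],[502,572]]))
e=ray(f,c1([[128,401],[407,441]]),.043); print('ends',e,'c',e.mean(0),'len',np.linalg.norm(e[0]-e[1]),'dir',np.arctan2(-(e[1]-e[0])[0]*-1,-(e[1]-e[0])[1]))
e2=ray(g,c2([[365,128],[548,290]]),.039); print('sc',e2,e2.mean(0))
c=e.mean(0)[:2]-b[:2];R=np.array([[np.cos(b[2]),-np.sin(b[2])],[np.sin(b[2]),np.cos(b[2])]])
print('prop in board',R.T@c)
print('v_mid',bpt(b,[.07,0,.031]),'stop',bpt(b,[.07,-.126,.031]),'seat',bpt(b,[.07,-.04,.031]))
print('ydir',-np.sin(b[2]),np.cos(b[2]))
E
```

```text
both [ 0.551   0.0492 -0.0429] 7.928134644976296
top [ 0.5528  0.0455 -0.0538] 0.38188089413301896
scene [ 0.5503  0.0516 -0.0374] 7.23653249485136
strip pred vs 77,550/500,583 px [[248.1893 276.1016]
 [351.0584 283.15  ]] [[249.375  274.775 ]
 [351.5781 283.2333]]
ends [[ 0.4901  0.1466  0.043 ]
 [ 0.4717 -0.0102  0.043 ]] c [0.4809 0.0682 0.043 ] len 0.15796127016764447 dir -0.11711655195330524
sc [[ 0.4718 -0.0093  0.039 ]
 [ 0.4889  0.1507  0.039 ]] [0.4803 0.0707 0.039 ]
prop in board [-0.0709  0.016 ]
v_mid [[0.621  0.0462 0.031 ]] stop [[ 0.6156 -0.0797  0.031 ]] seat [[0.6193 0.0062 0.031 ]]
ydir 0.04284671678245876 0.9990816577542417
```

Emit:
servo_tool(steps=[{"tx": 20, "ty": -32, "rz": 0.7}, {"tx": 20, "ty": -32, "rz": 0.7}, {"tx": 20, "ty": -32, "rz": 0.7}, {"tx": 20, "ty": -32, "rz": 0.7}, {"tx": 20, "ty": -32, "rz": 0.7}], grip=1)

```text
invalid input at $.steps[0]: expected keys tx, ty, tz, rx, ry, rz
```

Emit:
servo_tool(steps=[{"tx": 20, "ty": -32, "rz": 0.7}, {"tx": 20, "ty": -32, "rz": 0.7}, {"tx": 20, "ty": -32, "rz": 0.7}, {"tx": 20, "ty": -32, "rz": 0.7}, {"tx": 20, "ty": -32, "rz": 0.7}])

```text
invalid input at $.steps[0]: expected keys tx, ty, tz, rx, ry, rz
```

```bash
python3 - <<'E'
from h import *
np.set_printoptions(precision=4,suppress=True)
f=grab_frame('top'); g=grab_frame('scene')
c1=lambda L:np.array(L,float)*[155/640,145/600]+[230,145]
c2=lambda L:np.array(L,float)*[230/726,190/600]+[200,190]
P1=[[.03,.12,.02],[.03,-.12,.02],[.138,.12,.045],[.138,-.12,.045]]
u1=c1([[107,232],[526,265],[123,40],[541,72]])
P2=[[.138,-.12,.045],[.138,.12,.045],[.03,.12,.02],[.03,-.12,.02]]
u2=c2([[42,275],[322,575],[455,442],[182,192]])
for nm,w in(('both',(1,1)),('top',(1,0)),('scene',(0,1))):
    r=least_squares(lambda p:np.r_[w[0]*(px(f,bpt(p,P1))-u1).ravel(),w[1]*(px(g,bpt(p,P2))-u2).ravel()],[.55,.05,.0])
    print(nm,r.x,np.abs(r.fun).max())
print(sense())
E
```

```text
both [ 0.5545  0.0508 -0.0652] 5.9175589595562315
top [ 0.5528  0.0455 -0.0538] 0.38188089413301896
scene [ 0.5557  0.0543 -0.071 ] 4.0553147022963
{'time_s': 1.7, 'q': array([ 1.307 ,  0.3196,  1.5645, -0.    ,  1.2574, -0.02  ]), 'joint_vel': array([-0.0001,  0.0005,  0.0002,  0.0003, -0.0004,  0.    ]), 'joint_torque': array([  0.0002, -41.5409, -23.4413,  -0.0001,   0.0003,  -0.    ]), 'eef_pos': array([0.1388, 0.558 , 0.2313]), 'eef_rot': array([[ 0.    , -0.9704,  0.2414],
       [ 0.0001,  0.2414,  0.9704],
       [-1.    , -0.    ,  0.0001]]), 'contact_force': array([ 0.1298, -0.7616,  0.2311]), 'moment': array([ 0.0468, -0.0144,  0.0297]), 'finger_gap': 0.0855395320966184}
```

Emit:
servo_tool(steps=[{"tx": 20, "ty": -32, "tz": 0, "rx": 0, "ry": 0, "rz": 0.7}, {"tx": 20, "ty": -32, "tz": 0, "rx": 0, "ry": 0, "rz": 0.7}, {"tx": 20, "ty": -32, "tz": 0, "rx": 0, "ry": 0, "rz": 0.7}, {"tx": 20, "ty": -32, "tz": 0, "rx": 0, "ry": 0, "rz": 0.7}, {"tx": 20, "ty": -32, "tz": 0, "rx": 0, "ry": 0, "rz": 0.7}], grip=1)

```text
time_s: 2.12
eef_pos: [0.2382, 0.3987, 0.2301]
eef_rot: [[-0.001, -0.986, 0.168], [0.004, 0.168, 0.986], [-1.0, 0.001, 0.004]]
contact_force: [1.1, -0.4, -0.4]
finger_gap: 0.0855
```

Emit:
servo_tool(steps=[{"tx": 20, "ty": -32, "tz": 0, "rx": 0, "ry": 0, "rz": 0.7}, {"tx": 20, "ty": -32, "tz": 0, "rx": 0, "ry": 0, "rz": 0.7}, {"tx": 20, "ty": -32, "tz": 0, "rx": 0, "ry": 0, "rz": 0.7}, {"tx": 20, "ty": -32, "tz": 0, "rx": 0, "ry": 0, "rz": 0.7}, {"tx": 20, "ty": -32, "tz": 0, "rx": 0, "ry": 0, "rz": 0.7}])

```text
time_s: 2.53
eef_pos: [0.3408, 0.2306, 0.2311]
eef_rot: [[0.002, -0.995, 0.101], [0.006, 0.101, 0.995], [-1.0, -0.002, 0.006]]
contact_force: [-0.5, -0.1, 0.1]
finger_gap: 0.0855
```

Emit:
servo_tool(steps=[{"tx": 20, "ty": -32, "tz": 0, "rx": 0, "ry": 0, "rz": 0.6}, {"tx": 20, "ty": -32, "tz": 0, "rx": 0, "ry": 0, "rz": 0.6}, {"tx": 20, "ty": -32, "tz": 0, "rx": 0, "ry": 0, "rz": 0.6}, {"tx": 20, "ty": -32, "tz": 0, "rx": 0, "ry": 0, "rz": 0.6}, {"tx": 15, "ty": -22, "tz": -10, "rx": 0, "ry": 0, "rz": 0}])

```text
time_s: 2.95
eef_pos: [0.4407, 0.0708, 0.2243]
eef_rot: [[0.011, -0.998, 0.058], [0.008, 0.058, 0.998], [-1.0, -0.011, 0.009]]
contact_force: [0.3, 1.2, -0.1]
finger_gap: 0.0851
```

Emit:
servo_tool(steps=[{"tx": 0, "ty": 0, "tz": 0, "rx": 0, "ry": 0, "rz": 0}, {"tx": 0, "ty": 0, "tz": 0, "rx": 0, "ry": 0, "rz": 0}])

```text
time_s: 3.12
eef_pos: [0.4427, 0.0661, 0.2231]
eef_rot: [[0.01, -0.998, 0.066], [0.006, 0.066, 0.998], [-1.0, -0.01, 0.007]]
contact_force: [-0.3, -0.1, 0.1]
finger_gap: 0.0853
```

```bash
python3 - <<'E'
from h import *
np.set_printoptions(precision=4,suppress=True)
s=sense(); f=grab_frame('wrist'); cv2.imwrite('pics/w1.png',f['img'])
print(s['eef_pos'],s['eef_rot'],s['contact_force'],f['T_tool_cam'],f['fx'],f['cx'])
for l in('prop','board','stop_mid','foot'):
  for r in look_for(f,l)[:2]: print(l,r['position'],r['confidence'])
E
```

```text
[0.4427 0.0661 0.2231] [[ 0.0102 -0.9978  0.0659]
 [ 0.0064  0.066   0.9978]
 [-0.9999 -0.0098  0.0071]] [-0.3134 -0.1434  0.1301] [[-0.0004 -0.3258  0.9454 -0.1421]
 [ 0.     -0.9454 -0.3258  0.0843]
 [ 1.     -0.0001  0.0003  0.0005]
 [ 0.      0.      0.      1.    ]] 347.6151043688862 328.644305410392
prop [0.4779, 0.0695, 0.0529] 0.77
prop [0.6604, 0.3611, 0.035] 0.6
board [0.5394, 0.0468, 0.023] 0.85
foot [0.6326, 0.1734, 0.0075] 0.59
```

View pics/w1.png

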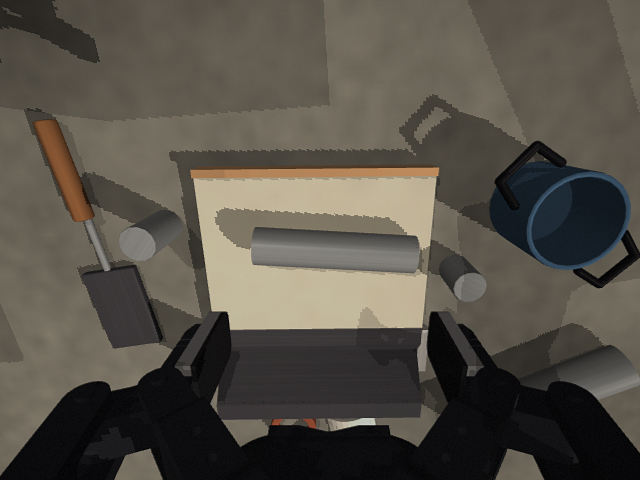

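Emit:
servo_tool(steps=[{"tx": -3, "ty": 3, "tz": -25, "rx": -0.3, "ry": 0.6, "rz": 0.6}, {"tx": 0, "ty": 0, "tz": -30, "rx": 0, "ry": 0, "rz": 0}, {"tx": 0, "ty": 0, "tz": -30, "rx": 0, "ry": 0, "rz": 0}, {"tx": 0, "ty": 0, "tz": -25, "rx": 0, "ry": 0, "rz": 0}, {"tx": 0, "ty": 0, "tz": -20, "rx": 0, "ry": 0, "rz": 0}])

```text
time_s: 3.78
eef_pos: [0.4415, 0.0774, 0.0964]
eef_rot: [[0.02, -0.999, 0.04], [0.005, 0.04, 0.999], [-1.0, -0.019, 0.006]]
contact_force: [-1.1, 0.0, 0.4]
finger_gap: 0.0855
```

Emit:
servo_tool(steps=[{"tx": 0, "ty": 0, "tz": -10, "rx": 0, "ry": 0, "rz": 0}, {"tx": 0, "ty": 0, "tz": 0, "rx": 0, "ry": 0, "rz": 0}])

```text
time_s: 3.95
eef_pos: [0.4377, 0.0792, 0.0826]
eef_rot: [[0.012, -0.999, 0.036], [0.004, 0.036, 0.999], [-1.0, -0.012, 0.004]]
contact_force: [-0.4, -0.2, -1.0]
finger_gap: 0.0856
```

Emit:
servo_tool(steps=[{"tx": 2, "ty": -4, "tz": -15, "rx": -0.2, "ry": 0.7, "rz": -0.6}, {"tx": 0, "ty": -2, "tz": -15, "rx": 0, "ry": 0, "rz": -0.3}, {"tx": 0, "ty": 0, "tz": -13, "rx": 0, "ry": 0, "rz": 0}, {"tx": 0, "ty": 0, "tz": 0, "rx": 0, "ry": 0, "rz": 0}])

```text
time_s: 4.28
eef_pos: [0.441, 0.0768, 0.0413]
eef_rot: [[0.005, -0.999, 0.045], [0.002, 0.045, 0.999], [-1.0, -0.005, 0.002]]
contact_force: [-0.4, 0.5, 0.2]
finger_gap: 0.0856
```

```bash
python3 - <<'E'
from h import *
np.set_printoptions(precision=4,suppress=True)
s=sense(); print(s['eef_pos'],s['eef_rot'],s['contact_force'])
g=grab_frame('scene'); cv2.imwrite('pics/s2.png',cv2.resize(g['img'][160:360,230:470],(720,600),interpolation=cv2.INTER_CUBIC))
R=s['eef_rot']
for sg in(1,-1):
  for b in(0,-.013): print(sg,b,(px(g,s['eef_pos']+R@[b,0,sg*.05])-[230,160])*3)
E
```

```text
[0.441  0.0768 0.0413] [[ 0.0047 -0.999   0.0454]
 [ 0.0015  0.0454  0.999 ]
 [-1.     -0.0046  0.0018]] [-0.3812  0.5018  0.2062]
1 0 [[445.4117 296.2494]]
1 -0.013 [[447.6318 284.7487]]
-1 0 [[330.3618 209.0269]]
-1 -0.013 [[331.2145 197.0532]]
```

View pics/s2.png

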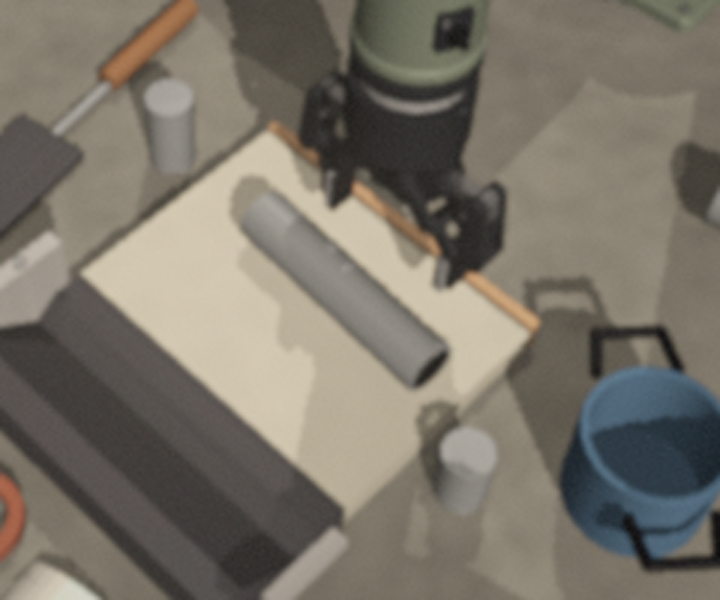

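Emit:
servo_tool(steps=[{"tx": 0, "ty": -5, "tz": -12, "rx": 0, "ry": 0, "rz": -0.6}, {"tx": 0, "ty": 0, "tz": -9, "rx": 0, "ry": 0, "rz": 0}, {"tx": 0, "ty": 0, "tz": 0, "rx": 0, "ry": 0, "rz": 0}])

```text
time_s: 4.58
eef_pos: [0.4446, 0.0737, 0.0244]
eef_rot: [[0.014, -0.998, 0.054], [0.003, 0.054, 0.999], [-1.0, -0.014, 0.004]]
contact_force: [-0.1, 0.2, -0.3]
finger_gap: 0.0856
```

Emit:
servo_tool(steps=[{"tx": 4, "ty": -0.5, "tz": -5, "rx": -0.2, "ry": 0.8, "rz": 0}, {"tx": 5, "ty": -0.3, "tz": 0, "rx": 0, "ry": 0, "rz": 0}, {"tx": 5, "ty": -0.3, "tz": 0, "rx": 0, "ry": 0, "rz": 0}])

```text
time_s: 4.83
eef_pos: [0.4591, 0.0733, 0.0208]
eef_rot: [[-0.0, -0.999, 0.052], [-0.0, 0.052, 0.999], [-1.0, 0.0, -0.0]]
contact_force: [0.1, 0.1, -0.1]
finger_gap: 0.0857
```

Emit:
servo_tool(steps=[{"tx": 6, "ty": -0.3, "tz": -1, "rx": 0, "ry": 0, "rz": 0}, {"tx": 6, "ty": -0.3, "tz": 0, "rx": 0, "ry": 0, "rz": 0}, {"tx": 6, "ty": -0.3, "tz": 0, "rx": 0, "ry": 0, "rz": 0}, {"tx": 6, "ty": -0.3, "tz": 0, "rx": 0, "ry": 0, "rz": 0}, {"tx": 6, "ty": -0.3, "tz": 0, "rx": 0, "ry": 0, "rz": 0}])

```text
time_s: 5.25
eef_pos: [0.4944, 0.0721, 0.021]
eef_rot: [[0.004, -0.999, 0.052], [0.0, 0.052, 0.999], [-1.0, -0.004, 0.0]]
contact_force: [-0.9, -0.2, 0.8]
finger_gap: 0.0853
```

```bash
python3 - <<'E'
from h import *
np.set_printoptions(precision=4,suppress=True)
g=grab_frame('scene'); s=sense(); print(s['eef_pos'],s['joint_vel'])
cv2.imwrite('pics/s3.png',cv2.resize(g['img'][160:380,200:460],(709,600),interpolation=cv2.INTER_CUBIC))
print([ (r['position'],r['confidence']) for r in look_for(g,'prop')])
E
```

```text
[0.4963 0.0721 0.0212] [ 0.0044 -0.012   0.0194  0.0019 -0.0176  0.0049]
[([0.2423, 0.3188, 0.0445], 0.97), ([0.6979, 0.3139, 0.0468], 0.68), ([0.5377, 0.0763, 0.0551], 0.63)]
```

View pics/s3.png

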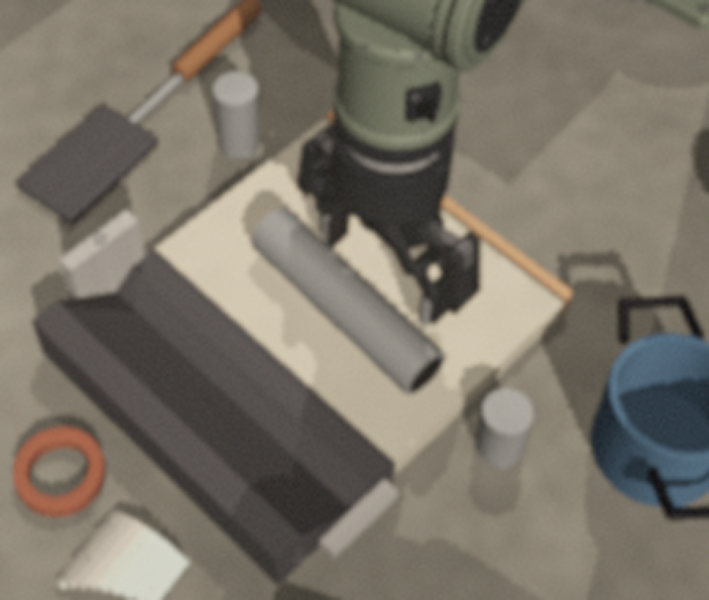

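The prop rolls ahead of the fingers as intended (crop (350,300)), nearly square to the V. I continue.

Emit:
servo_tool(steps=[{"tx": 5, "ty": -0.3, "tz": 0, "rx": 0, "ry": 0, "rz": 0}, {"tx": 5, "ty": -0.3, "tz": 0, "rx": 0, "ry": 0, "rz": 0}, {"tx": 5, "ty": -0.3, "tz": 0, "rx": 0, "ry": 0, "rz": 0}, {"tx": 5, "ty": -0.3, "tz": 0, "rx": 0, "ry": 0, "rz": 0}, {"tx": 5, "ty": -0.3, "tz": 0, "rx": 0, "ry": 0, "rz": 0}])

```text
time_s: 5.77
eef_pos: [0.5206, 0.0703, 0.0207]
eef_rot: [[0.002, -0.999, 0.052], [-0.0, 0.052, 0.999], [-1.0, -0.002, 0.0]]
contact_force: [-0.8, -0.4, 1.4]
finger_gap: 0.0853
```

Emit:
servo_tool(steps=[{"tx": 5, "ty": -0.3, "tz": 0, "rx": 0, "ry": 0, "rz": 0}, {"tx": 5, "ty": -0.3, "tz": 0, "rx": 0, "ry": 0, "rz": 0}, {"tx": 5, "ty": -0.3, "tz": 0, "rx": 0, "ry": 0, "rz": 0}, {"tx": 5, "ty": -0.3, "tz": 0, "rx": 0, "ry": 0, "rz": 0}, {"tx": 5, "ty": -0.3, "tz": 0, "rx": 0, "ry": 0, "rz": 0}])

```text
time_s: 6.18
eef_pos: [0.5482, 0.0686, 0.0206]
eef_rot: [[0.002, -0.999, 0.052], [-0.0, 0.052, 0.999], [-1.0, -0.002, -0.0]]
contact_force: [-1.2, -0.6, 0.2]
finger_gap: 0.0854
```

```bash
python3 - <<'E'
from h import *
np.set_printoptions(precision=4,suppress=True)
g=grab_frame('scene'); s=sense(); print(s['eef_pos'])
print([ (r['position'],r['confidence']) for r in look_for(g,'prop')])
E
```

```text
[0.5497 0.0686 0.0208]
[([0.5907, 0.067, 0.0587], 0.98), ([0.2421, 0.3186, 0.0433], 0.96), ([0.7005, 0.315, 0.0462], 0.83), ([0.7507, 0.078, 0.0113], 0.22)]
```

Emit:
servo_tool(steps=[{"tx": 5, "ty": -0.3, "tz": 0, "rx": 0, "ry": 0, "rz": 0}, {"tx": 5, "ty": -0.3, "tz": 0, "rx": 0, "ry": 0, "rz": 0}, {"tx": 5, "ty": -0.3, "tz": 0, "rx": 0, "ry": 0, "rz": 0}, {"tx": 5, "ty": -0.3, "tz": 0, "rx": 0, "ry": 0, "rz": 0}, {"tx": 0, "ty": 0, "tz": 0, "rx": 0, "ry": 0, "rz": 0}])

```text
time_s: 6.7
eef_pos: [0.5704, 0.0672, 0.0206]
eef_rot: [[0.002, -0.999, 0.052], [-0.0, 0.052, 0.999], [-1.0, -0.002, 0.0]]
contact_force: [0.9, 0.0, 0.1]
finger_gap: 0.0853
```

```bash
python3 - <<'E'
from h import *
np.set_printoptions(precision=4,suppress=True)
g=grab_frame('scene'); s=sense(); print(s['eef_pos'])
print([ (r['position'],r['confidence']) for r in look_for(g,'prop')])
cv2.imwrite('pics/s4.png',cv2.resize(g['img'][180:380,200:440],(720,600),interpolation=cv2.INTER_CUBIC))
E
```

```text
[0.5698 0.0673 0.0205]
[([0.701, 0.3159, 0.0442], 0.95), ([0.2404, 0.3216, 0.0453], 0.7), ([0.6149, 0.0626, 0.055], 0.6), ([0.6319, 0.1708, 0.009], 0.58), ([0.4437, 0.2855, 0.0454], 0.43)]
```

View pics/s4.png

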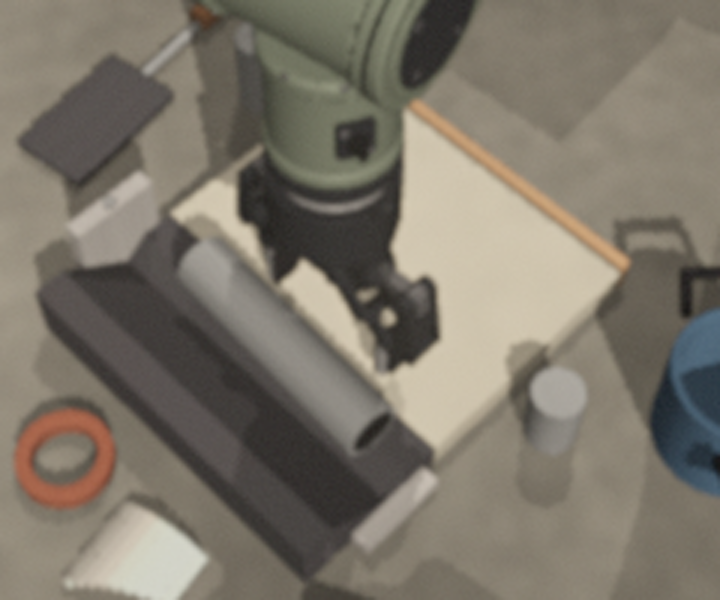

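The prop is at the V's lip (crop (285,345)) and does not look seated yet. I'll push a little more.

Emit:
servo_tool(steps=[{"tx": 5, "ty": -0.3, "tz": 0, "rx": 0, "ry": 0, "rz": 0}, {"tx": 5, "ty": -0.3, "tz": 0, "rx": 0, "ry": 0, "rz": 0}, {"tx": 4, "ty": -0.3, "tz": 0, "rx": 0, "ry": 0, "rz": 0}, {"tx": 0, "ty": 0, "tz": 0, "rx": 0, "ry": 0, "rz": 0}])

```text
time_s: 7.13
eef_pos: [0.5843, 0.0663, 0.0205]
eef_rot: [[0.001, -0.999, 0.052], [-0.0, 0.052, 0.999], [-1.0, -0.001, -0.0]]
contact_force: [-0.6, -0.7, 0.2]
finger_gap: 0.0856
```

```bash
python3 - <<'E'
from h import *
np.set_printoptions(precision=4,suppress=True)
g=grab_frame('scene'); s=sense(); print(s['eef_pos'],s['contact_force'])
print([ (r['position'],r['confidence']) for r in look_for(g,'prop')])
b=[.5528,.0455,-.0538]
for y in (.0,.1): print((px(g,bpt(b,[.07,y,.031]))-[200,180])*3)
cv2.imwrite('pics/s5.png',cv2.resize(g['img'][180:380,200:440],(720,600),interpolation=cv2.INTER_CUBIC))
E
```

```text
[0.5838 0.0663 0.0204] [-0.2843 -0.1573 -0.8779]
[([0.6337, 0.0617, 0.0468], 0.77), ([0.6205, -0.0719, 0.0491], 0.72), ([0.6989, 0.3136, 0.0468], 0.67), ([0.2424, 0.3187, 0.0431], 0.66), ([0.5802, 0.0866, 0.0205], 0.25)]
[[244.6032 350.504 ]]
[[360.9751 456.7251]]
```

View pics/s5.png

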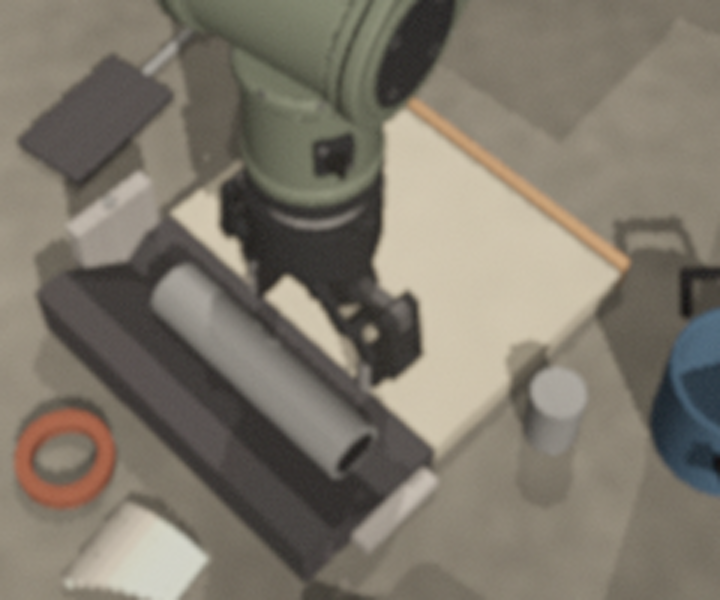

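The prop has dropped into the V: its +y end is at (355,450), and the projected V axis for y=+0.1 m is at (361,457). I now lift off, shut the fingers and go round to its +y end.

Emit:
servo_tool(steps=[{"tx": -2, "ty": 0, "tz": 20, "rx": 0, "ry": 0, "rz": 0}, {"tx": 0, "ty": 0, "tz": 30, "rx": 0, "ry": 0, "rz": 0}, {"tx": 0, "ty": 0, "tz": 30, "rx": 0, "ry": 0, "rz": 0}, {"tx": 5, "ty": 15, "tz": 10, "rx": 0, "ry": 0, "rz": 0}, {"tx": 10, "ty": 25, "tz": 0, "rx": 0, "ry": 0, "rz": 0}])

```text
time_s: 7.65
eef_pos: [0.5912, 0.1032, 0.1119]
eef_rot: [[-0.011, -0.998, 0.056], [-0.003, 0.056, 0.998], [-1.0, 0.011, -0.003]]
contact_force: [-0.2, -0.0, 0.3]
finger_gap: 0.0854
```

Emit:
servo_tool(steps=[{"tx": 12, "ty": 25, "tz": 0, "rx": 0, "ry": 0, "rz": 0}, {"tx": 10, "ty": 20, "tz": 0, "rx": 0, "ry": 0, "rz": 0}, {"tx": 5, "ty": 10, "tz": 0, "rx": 0, "ry": 0, "rz": 0}, {"tx": 0, "ty": 0, "tz": 0, "rx": 0, "ry": 0, "rz": 0}, {"tx": 0, "ty": 0, "tz": 0, "rx": 0, "ry": 0, "rz": 0}], grip=-1, squeeze=20)

```text
time_s: 8.07
eef_pos: [0.6199, 0.1636, 0.1143]
eef_rot: [[-0.007, -0.999, 0.054], [-0.001, 0.054, 0.999], [-1.0, 0.007, -0.001]]
contact_force: [-0.3, -0.3, -0.6]
finger_gap: 0.0253
```

Emit:
servo_tool(steps=[{"tx": 5, "ty": 4, "tz": -15, "rx": 0, "ry": -0.4, "rz": 0}, {"tx": 3, "ty": 2, "tz": -20, "rx": 0, "ry": 0, "rz": 0}, {"tx": 0, "ty": 0, "tz": -20, "rx": 0, "ry": 0, "rz": 0}, {"tx": 0, "ty": 0, "tz": -15, "rx": 0, "ry": 0, "rz": 0}, {"tx": 0, "ty": 0, "tz": 0, "rx": 0, "ry": 0, "rz": 0}])

```text
time_s: 8.48
eef_pos: [0.625, 0.1638, 0.0424]
eef_rot: [[-0.002, -0.998, 0.056], [-0.004, 0.057, 0.998], [-1.0, 0.002, -0.004]]
contact_force: [-1.0, -0.4, -0.7]
finger_gap: -0.0003
```

Emit:
servo_tool(steps=[{"tx": 3, "ty": 4, "tz": -10, "rx": 0, "ry": 0, "rz": 0}, {"tx": 2, "ty": 2, "tz": -7, "rx": 0, "ry": 0, "rz": 0}, {"tx": 0, "ty": 0, "tz": 0, "rx": 0, "ry": 0, "rz": 0}])

```text
time_s: 8.73
eef_pos: [0.6296, 0.1676, 0.0247]
eef_rot: [[-0.003, -0.998, 0.059], [-0.005, 0.059, 0.998], [-1.0, 0.003, -0.005]]
contact_force: [0.7, -0.8, 0.5]
finger_gap: -0.0003
```

```bash
python3 - <<'E'
from h import *
np.set_printoptions(precision=4,suppress=True)
g=grab_frame('top'); h=grab_frame('scene'); s=sense(); print(s['eef_pos'],s['contact_force'])
print([ (r['position'],r['confidence']) for r in look_for(g,'prop')])
A=cv2.resize(g['img'][150:240,235:375],(560,360),interpolation=cv2.INTER_CUBIC)
B=cv2.resize(h['img'][210:380,200:400],(560,476),interpolation=cv2.INTER_CUBIC)[:240+236]
B=cv2.resize(h['img'][220:380,200:400],(300,240),interpolation=cv2.INTER_CUBIC)
C=np.zeros((600,560,3),np.uint8);C[:360]=A;C[360:,:300]=B
cv2.imwrite('pics/t6.png',C)
E
```

```text
[0.63   0.1677 0.0258] [ 0.3909  0.0111 -0.6531]
[([0.6215, 0.0459, 0.0501], 0.82), ([0.6718, 0.3516, 0.0452], 0.69), ([0.2144, 0.4039, 0.0448], 0.58)]
```

View pics/t6.png

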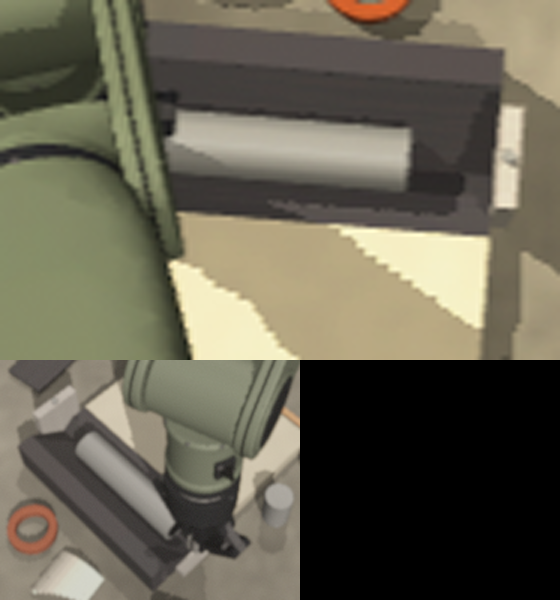

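The shut fingertips stand clear of the prop's +y end, and the prop lies straight in the V with its -y end at (410,158). I push along the V towards -y.

Emit:
servo_tool(steps=[{"tx": -0.3, "ty": -6, "tz": 0, "rx": 0, "ry": 0, "rz": 0}, {"tx": -0.3, "ty": -6, "tz": 0, "rx": 0, "ry": 0, "rz": 0}, {"tx": -0.3, "ty": -6, "tz": 0, "rx": 0, "ry": 0, "rz": 0}, {"tx": -0.3, "ty": -6, "tz": 0, "rx": 0, "ry": 0, "rz": 0}, {"tx": -0.3, "ty": -6, "tz": 0, "rx": 0, "ry": 0, "rz": 0}])

```text
time_s: 9.3
eef_pos: [0.63, 0.1373, 0.029]
eef_rot: [[0.004, -0.998, 0.058], [-0.002, 0.058, 0.998], [-1.0, -0.004, -0.001]]
contact_force: [0.3, 2.0, -1.1]
finger_gap: -0.0001
```

```bash
python3 - <<'E'
from h import *
np.set_printoptions(precision=4,suppress=True)
g=grab_frame('top'); s=sense(); print(s['eef_pos'],s['contact_force'])
print([ (r['position'],r['confidence']) for r in look_for(g,'prop')])
b=[.5528,.0455,-.0538]
m=[r for r in silhouettes(g,'prop') if abs(np.argwhere(r['mask'])[:,1].mean()-320)<40 and abs(np.argwhere(r['mask'])[:,0].mean()-190)<15]
for r in m[:1]:
    xx=np.argwhere(r['mask']);print(r['confidence'],xx[:,1].max(), xx[:,1].min()); 
print('stop face px',px(g,bpt(b,[[.07,-.12,.04],[.07,-.1,.04]])))
E
```

```text
[0.6298 0.1359 0.029 ] [ 0.3087 -0.0114 -0.5634]
[([0.6802, 0.3309, 0.046], 0.75), ([0.6186, 0.0234, 0.051], 0.69), ([0.2148, 0.3944, 0.0457], 0.68)]
0.62 342 290
stop face px [[358.9797 191.0799]
 [350.4722 190.4104]]
```

Emit:
servo_tool(steps=[{"tx": -1, "ty": -5, "tz": -3, "rx": 0, "ry": 0, "rz": 0}, {"tx": -1, "ty": -5, "tz": 0, "rx": 0, "ry": 0, "rz": 0}, {"tx": -0.3, "ty": -5, "tz": 0, "rx": 0, "ry": 0, "rz": 0}, {"tx": -0.3, "ty": -5, "tz": 0, "rx": 0, "ry": 0, "rz": 0}, {"tx": -0.3, "ty": -5, "tz": 0, "rx": 0, "ry": 0, "rz": 0}])

```text
time_s: 9.87
eef_pos: [0.6289, 0.1147, 0.0272]
eef_rot: [[0.009, -0.998, 0.058], [0.004, 0.058, 0.998], [-1.0, -0.009, 0.004]]
contact_force: [0.9, 2.9, 0.7]
finger_gap: 0.0001
```

Emit:
servo_tool(steps=[{"tx": -0.2, "ty": -3, "tz": 0, "rx": 0, "ry": 0, "rz": 0}, {"tx": -0.2, "ty": -3, "tz": 0, "rx": 0, "ry": 0, "rz": 0}])

```text
time_s: 10.03
eef_pos: [0.6286, 0.108, 0.0272]
eef_rot: [[0.009, -0.998, 0.059], [0.004, 0.059, 0.998], [-1.0, -0.009, 0.005]]
contact_force: [0.7, 3.2, 0.5]
finger_gap: 0.0
```

Emit:
servo_tool(steps=[{"tx": -0.1, "ty": -2, "tz": 0, "rx": 0, "ry": 0, "rz": 0}, {"tx": -0.1, "ty": -2, "tz": 0, "rx": 0, "ry": 0, "rz": 0}])

```text
time_s: 10.2
eef_pos: [0.6284, 0.1035, 0.0272]
eef_rot: [[0.009, -0.998, 0.059], [0.005, 0.059, 0.998], [-1.0, -0.009, 0.005]]
contact_force: [-0.6, 2.3, -0.2]
finger_gap: -0.0004
```

Emit:
servo_tool(steps=[{"tx": -0.1, "ty": -2, "tz": 0, "rx": 0, "ry": 0, "rz": 0}, {"tx": -0.1, "ty": -2, "tz": 0, "rx": 0, "ry": 0, "rz": 0}])

```text
time_s: 10.37
eef_pos: [0.6282, 0.0992, 0.0272]
eef_rot: [[0.009, -0.998, 0.059], [0.005, 0.059, 0.998], [-1.0, -0.009, 0.006]]
contact_force: [1.1, 2.8, -0.3]
finger_gap: 0.0001
```

Emit:
servo_tool(steps=[{"tx": -0.1, "ty": -2, "tz": 0, "rx": 0, "ry": 0, "rz": 0}, {"tx": -0.1, "ty": -2, "tz": 0, "rx": 0, "ry": 0, "rz": 0}])

```text
time_s: 10.53
eef_pos: [0.6281, 0.097, 0.0273]
eef_rot: [[0.01, -0.998, 0.061], [0.009, 0.062, 0.998], [-1.0, -0.009, 0.01]]
contact_force: [1.5, 16.2, -0.8]
finger_gap: 0.0
```

The force has jumped to 16 N at the expected position, so the prop is against the stop. I back off along +y, away from the end, and look.

Emit:
servo_tool(steps=[{"tx": 0, "ty": 4, "tz": 0, "rx": 0, "ry": 0, "rz": 0}, {"tx": 0.3, "ty": 6, "tz": 0, "rx": 0, "ry": 0, "rz": 0}, {"tx": 0.5, "ty": 12, "tz": 0, "rx": 0, "ry": 0, "rz": 0}, {"tx": 0, "ty": 10, "tz": 15, "rx": 0, "ry": 0, "rz": 0}, {"tx": 0, "ty": 0, "tz": 30, "rx": 0, "ry": 0, "rz": 0}])

```text
time_s: 10.95
eef_pos: [0.6238, 0.128, 0.0665]
eef_rot: [[-0.006, -0.998, 0.061], [0.003, 0.061, 0.998], [-1.0, 0.006, 0.002]]
contact_force: [1.5, -0.2, 0.1]
finger_gap: 0.0001
```

Emit:
servo_tool(steps=[{"tx": 0, "ty": 0, "tz": 35, "rx": 0, "ry": 0, "rz": 0}, {"tx": 0, "ty": 10, "tz": 35, "rx": 0, "ry": 0, "rz": 0}, {"tx": -20, "ty": 25, "tz": 25, "rx": 0, "ry": 0, "rz": 0}, {"tx": -25, "ty": 30, "tz": 0, "rx": 0, "ry": 0, "rz": 0}, {"tx": -25, "ty": 30, "tz": 0, "rx": 0, "ry": 0, "rz": 0}])

```text
time_s: 11.37
eef_pos: [0.558, 0.2228, 0.1704]
eef_rot: [[0.005, -0.998, 0.068], [-0.001, 0.068, 0.998], [-1.0, -0.005, -0.0]]
contact_force: [-0.3, 0.4, -0.5]
finger_gap: -0.0003
```

Emit:
servo_tool(steps=[{"tx": -25, "ty": 30, "tz": 0, "rx": 0, "ry": 0, "rz": 0}, {"tx": -25, "ty": 30, "tz": 0, "rx": 0, "ry": 0, "rz": 0}, {"tx": -20, "ty": 20, "tz": 0, "rx": 0, "ry": 0, "rz": 0}, {"tx": 0, "ty": 0, "tz": 0, "rx": 0, "ry": 0, "rz": 0}, {"tx": 0, "ty": 0, "tz": 0, "rx": 0, "ry": 0, "rz": 0}])

```text
time_s: 11.78
eef_pos: [0.4798, 0.3122, 0.1733]
eef_rot: [[0.009, -0.998, 0.059], [-0.001, 0.059, 0.998], [-1.0, -0.009, -0.0]]
contact_force: [0.6, -0.1, -0.2]
finger_gap: -0.0004
```

```bash
python3 - <<'E'
from h import *
np.set_printoptions(precision=4,suppress=True)
g=grab_frame('top'); h=grab_frame('scene'); s=sense(); print(s['eef_pos'],s['contact_force'])
b=[.5528,.0455,-.0538]; print('expected seat',bpt(b,[.07,-.04,.05]))
for F in(g,h):
  for l in ['prop','stop_mid','pot','post_a','paddle','shard','ring']:
    for r in look_for(F,l)[:3]: print(l,np.round(r['position'],3),round(r['confidence'],2))
A=cv2.resize(g['img'][140:265,235:415],(720,500),interpolation=cv2.INTER_CUBIC)[:300]
B=cv2.resize(h['img'][205:380,190:390],(343,300),interpolation=cv2.INTER_CUBIC)
C=np.zeros((600,720,3),np.uint8);C[:300]=A;C[300:,:343]=B
cv2.imwrite('pics/t7.png',C)
E
```

```text
[0.4807 0.3113 0.1731] [ 0.2565 -0.5568 -0.1967]
expected seat [[0.6205 0.0018 0.05  ]]
prop [0.69  0.31  0.045] 0.65
prop [0.621 0.005 0.052] 0.56
stop_mid [ 0.61  -0.085  0.063] 0.67
pot [0.46  0.274 0.006] 0.66
post_a [ 0.449 -0.106  0.066] 0.77
post_a [0.525 0.204 0.051] 0.64
paddle [ 0.527 -0.186  0.009] 0.58
shard [0.753 0.077 0.015] 0.72
ring [0.736 0.003 0.01 ] 0.5
prop [0.628 0.01  0.048] 0.86
prop [0.7   0.315 0.044] 0.65
prop [0.237 0.373 0.046] 0.62
stop_mid [ 0.621 -0.074  0.06 ] 0.77
pot [0.445 0.288 0.046] 0.71
post_a [0.538 0.207 0.049] 0.69
post_a [ 0.463 -0.103  0.048] 0.68
paddle [ 0.538 -0.183  0.009] 0.58
shard [0.75  0.082 0.008] 0.57
ring [0.743 0.006 0.01 ] 0.9
ring [ 0.463 -0.106  0.047] 0.73
```

View pics/t7.png

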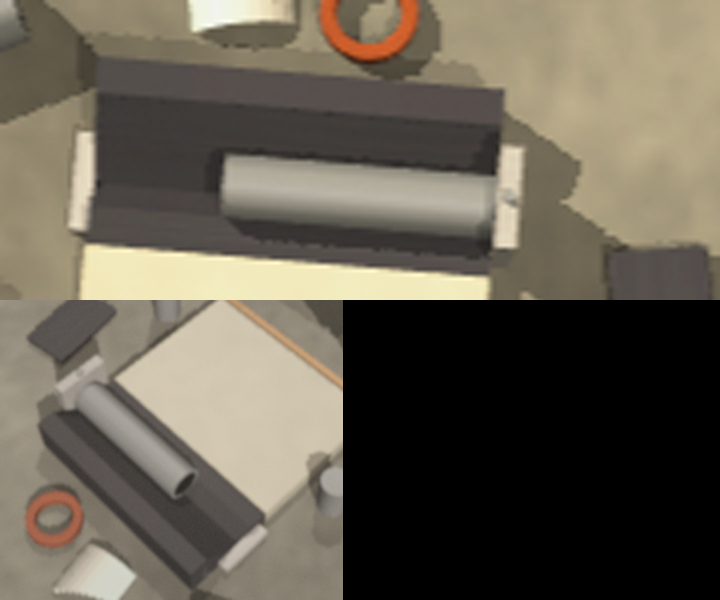

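The prop lies in the V with its -y end at the stop plate (top crop (497,200)). The other objects are where they were, and the hand is clear. I hand in.

```bash
python3 -c "
from plant import *
print(hand_in())"
```

```text
the job is handed in; nothing more can be done
None
```

The job is handed in, after about 12 s of the 51 s allowed. I rolled the prop along the board with the open fingertips until it dropped into the V. I then shut the fingers and slid it along the V by its +y end, until the force rose from about 3 N to 16 N against the stop plate at the -y end. After that I backed the hand away.

**Last checks:**
- **Prop:** in the top view its end is at the stop plate. The network puts its top at (0.621, 0.005, 0.052), against an expected (0.6205, 0.002, 0.050).
- **Other objects:** the posts, paddle, shard and ring were found within about 5 mm of where they started.
- **Hand:** it touches nothing, and the force reads about zero.

**What disagreed:**
- **Pot:** the last top view put it about 17 mm off in y, probably because the hand was over it. The scene view shows it unmoved.
- **Scene view:** it reads the prop 7–8 mm off the expected seat, about the same offset it shows from the top view for fixed parts.
- **Board pose:** my board fit from the scene view disagreed with the top-view fit by a few pixels. I used the top-view fit, which matched the wrist picture.

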